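Pop the pin tray of a hair-roller set and stop it with the other finger

TASK

The hair pins are wanted: press the eject button at the end of the hair-roller set and, keeping the button down, stop the sprung pin tray with your other finger as it shoots out - its end stop is gone, and nothing else will catch it. Leave the tray resting part-way open, out by a finger's breadth or more but with at least a third of it still in its slot, then let the button come up and take the hand away. Only push and block with the fingers: do not lift the tray, and leave the things standing around alone.

Things in the scene. Friction and masses are not known exactly. Their poses are not given: they have to be found in the camera images.
- roller_set: Slate-blue hair-roller set, 352 x 132 mm, fixed. Origin at table level under the middle of the tray slot's mouth, in the end face of the low pin bay. x points into the set (the tray comes out along -x), y from tray to eject button, z up. In this frame, mm: bay x 0 to 112, y -42 to 86, 40 high; roller bed with clear cover x 112 to 352, y -46 to 86, 130 high; bare table in front (x < 0)
- slot_mouth (a point): Middle of the mouth of the tray slot, 22 mm above the table; the set's axes. The slot with its walls takes y -42 to 44 mm of the bay, floor 4 mm above the table, clear roof. Beside it, at x 0 to 60 and y 44 to 86 mm of the set's frame, a lower step 18 mm high carries the eject button, open to above and to the front
- eject_button_top (a point): Middle of the top face of the eject button, a frosted white pad 30 mm (along the set's x) by 32 mm (along y) on the step beside the tray slot, at x 9, y 64 mm in the set's frame and 30 mm above the table when up; it moves down with the button
- eject_button (a joint): How far the eject button is pressed straight down: 0 up, 0.009 m fully down; sprung back up, about 2 N to start and 6 N fully down. The tray is set free at about 0.007 m
- pin_tray: Loose off-white pin tray of slippery plastic, 60 mm wide, 100 long, 30 high, about 90 g, hair pins in it. Front panel 78 mm wide (y -36 to 42), 4 thick, 40 high, just outside the slot's mouth. Origin: on the lower edge of the panel's outer face, mid-width of the tray; axes parallel to the set's. Closed, the origin is at x -4, y 0, z 4 mm in the set's frame; x then falls as it comes out
- tray_front (a point): Middle of the outer face of the tray's front panel, 24 mm above the table; the tray's axes. A plunger pushes the closed tray outwards with about 3 N against a catch. Set free, it shoots out along the set's -x in about a tenth of a second; the plunger follows for 28 mm, then the tray slides on by itself, out of the slot, unless something stands in front of this panel
- large_roller: Loose spare hair roller standing on its end, lilac, 39 mm in diameter, 60 mm high; origin at the middle of its underside. To be left alone
- small_roller: Loose spare hair roller standing on its end, pale green, 29 mm in diameter, 60 mm high; origin at the middle of its underside. To be left alone
- cream_jar: Loose closed cream jar, 52 mm in diameter, 45 mm high; origin at the middle of its underside. To be left alone
- tail_comb: Loose cream-coloured tail comb lying flat, 5 mm thick, about 210 mm long along its x (from -107 to 100 mm), 30 mm wide; origin near its middle at table level. To be left alone
There are look-alikes about, which are no part of the job. Of the things like the pin_tray, leave any that is orange or purple; of the rest the smaller one is meant.

How it is judged:
By the outcome, as a careful person would: the job done as asked, in the order asked, and still so for the second after the job is handed in, with the robot touching nothing.
It also fails if it takes over 32 s, if anything falls off the work surface, if the arm or the gripper's body presses on something with over 40 N, if the wrist force passes 120 N, or if a joint passes its speed limit or range.

ROBOT

A 6-joint arm with a two-finger parallel gripper is mounted at the origin on the work surface. World frame = base frame: x ahead of the robot, y to its left, z up, the work surface at z = 0. Lengths are in mm, angles in rad, forces in N, time in s.
With the tool pointing down it reaches from about 400 to 925 mm from the base axis. Payload 3.4 kg.
Tool frame: the origin (TCP) lies midway between the tips of the shut fingers; the grasp point (between the pads) lies 19 mm behind it (manip.grip_depth is the distance from the TCP to the grasp point, in mm); z points along the fingers, y is the direction in which the jaws open and shut (so a half turn about z gives the same grasp; the last joint's range is limited). The gripper opens to 85 mm and grips with 20 to 120 N. Pads are 22 mm wide; open, the fingers measure 114 mm over their backs; the gripper's body (76 mm by 85 mm) begins 54 mm behind the grasp point. The pads swing forward as they close: fully open they stand 13 mm farther back than shut.
Start: joints at [1.036, 0.307, 1.506, -0, 1.328, -0.073], TCP at [255.705, 515.02, 201.605] pointing down, gripper open.
Joint ranges: [-3.12, 3.12], [-1.05, 2.28], [0.14, 2.33], [-1.42, 4.57], [0.1, 2.73], [-2.68, 2.68]. Speed limits (rad/s): [2.57, 2.57, 3.14, 3.14, 3.14, 3.14].

INTERFACE

Orientations are given as a unit quaternion [x, y, z, w].
In Python, from rig import manip gives the robot as it stands.
- The arm moves only by the shell command python3 -m jog 'ROWS' [OPENING] [FORCE]. ROWS is JSON, a list of rows, each an object with "travel": the shift along the tool's x, y, z in m, a list of three; "twist": the turn about the tool's z in degrees. A call has 1 to 20 rows; each row is the pose to reach, as a shift and turn from the pose commanded when the call began, along the tool's axes at that moment; what a row does not reach only later rows make up. A row lasts 1/12 s, in which the tool goes at most 41.7 mm and 7.16 degrees, less where a joint would pass 70% of its speed; a pose out of reach is approached as far as the arm can. A call with a gripper value outside its range is refused whole. OPENING is the opening, from -1 (shut) to 1 (fully open), so that 0 is half open, set as the call begins (- or left out, the last holds). The fingers move at their own pace and stop on an object; FORCE is the grip in N (left out, the last holds). Time passes only in rows, so rows that repeat a pose let the fingers close. It gives the time, the measured TCP pose, the force and the opening at its end, in the units of the state.
- manip.get_obs(): the state, without advancing time (a new reading comes with each control period).
- manip.get_image(name): name is "side" or "top" or "wrist"; returns a dict with "color" (384x512x3 uint8, blue, green, red), "range_z" (384x512 float32, mm along the optical axis (not along the pixel's ray), 0 where there is no reading), "K" (3x3 intrinsics, pixels), "cam_to_world" (4x4, takes a point from camera to world coordinates). Camera axes: x right, y down, z forward; pixel columns grow to the right and rows downward; lengths in mm; the calibration is good to about 2 mm. A picture is of the moment at which its call begins.
- manip.sign_off(): hands the job in, once; it reports no verdict.
The state is a dict: "clock": time; "joint_pos": joint angles; "qvel": joint speeds; "joint_torque": joint torques, N m; "ee_pos": TCP position; "eef_rot": TCP orientation; "wrist_force": force on the tool from outside, world axes, zero at the start; "moment": the same for the moment, N m; "opening": opening from 0.0 (shut) to 1.0 (fully open).
Only numpy, scipy, OpenCV 4.12 (cv2) and the standard library are available. Lean on these libraries where they do the work, as an engineer would, in place of code of your own. Each camera call takes 0.05 s, during which the arm holds its last target.

## Working session

There is one attempt and no reset: what is moved stays moved. The work goes in short steps, Python scripts to look and compute and a shell command to move; the robot and the scene stay as the last step left them, time stands still between calls to the robot, and variables do not carry over. Pictures are saved under pics/ and viewed, and the job is handed in when it is done.

```bash
mkdir -p pics; ls; python3 - <<'E'
from rig import manip
import cv2,numpy as np
print(manip.get_obs())
for n in ["side","top","wrist"]:
    d=manip.get_image(n); cv2.imwrite(f"pics/{n}0.png",d["color"]); np.savez(f"pics/{n}0.npz",**d)
    print(n,d["K"].tolist(),np.round(d["cam_to_world"],3).tolist())
E
```

```text
pics
{'clock': 0.0, 'joint_pos': array([ 1.03649854e+00,  3.07543361e-01,  1.50771120e+00, -1.21432828e-05,
        1.32839926e+00, -7.35408302e-02]), 'qvel': array([-5.37491443e-04,  9.84531171e-04, -1.55957676e-03, -6.91630198e-05,
       -1.08499130e-03, -6.25997514e-04]), 'joint_torque': array([-5.96442192e-05, -4.57559073e+01, -2.51918203e+01, -1.00353011e-04,
        1.34758136e-02, -5.23505463e-06]), 'ee_pos': array([255.30779677, 514.33813204, 200.68382429]), 'eef_rot': array([ 2.28344470e-01,  9.73579858e-01, -9.85115832e-04, -3.02791957e-04]), 'wrist_force': array([ 0.05944836, -0.20299691,  0.29967975]), 'moment': array([-0.01752975,  0.03987537,  0.03495851]), 'opening': 0.9963817806249181}
side [[353.39562932314516, 0.0, 253.93810675952216], [0.0, 353.39562932314516, 198.20948272791153], [0.0, 0.0, 1.0]] [[0.993, -0.077, 0.092, 437.629], [-0.118, -0.483, 0.868, -663.287], [-0.022, -0.872, -0.489, 414.992], [0.0, 0.0, 0.0, 1.0]]
top [[354.3542101348902, 0.0, 250.35195169300852], [0.0, 354.3542101348902, 191.64727845966055], [0.0, 0.0, 1.0]] [[-0.023, -0.993, 0.118, 394.683], [-1.0, 0.025, 0.016, -55.34], [-0.019, -0.118, -0.993, 966.651], [0.0, 0.0, 0.0, 1.0]]
wrist [[330.37591086638895, 0.0, 253.97768761978827], [0.0, 330.37591086638895, 194.89318413450016], [0.0, 0.0, 1.0]] [[0.444, 0.852, 0.277, 184.857], [0.896, -0.422, -0.14, 549.785], [-0.003, 0.31, -0.951, 373.015], [0.0, 0.0, 0.0, 1.0]]
```

View pics/side0.png

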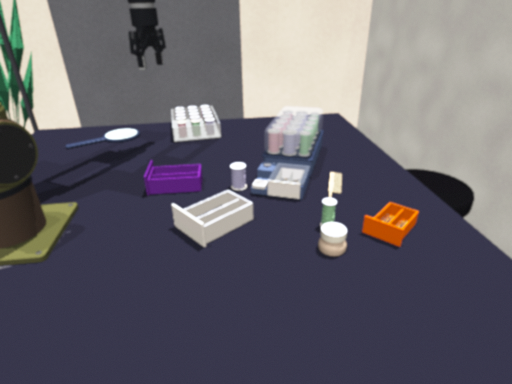

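View pics/top0.png

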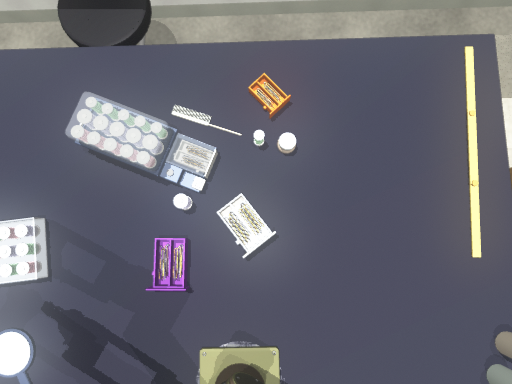

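View pics/wrist0.png

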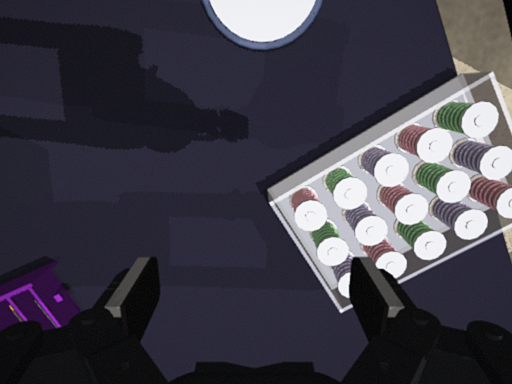

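```bash
python3 - <<'E'
import cv2,numpy as np
d=np.load("pics/top0.npz");c=d["color"]
cv2.imwrite("pics/topcrop.png",cv2.resize(c[85:225,60:300],None,fx=3.3,fy=3.3,interpolation=cv2.INTER_CUBIC))
d=np.load("pics/side0.npz");c=d["color"]
cv2.imwrite("pics/sidecrop.png",cv2.resize(c[95:265,160:360],None,fx=3.5,fy=3.5,interpolation=cv2.INTER_CUBIC))
E
```

```text
(no output)
```

View pics/topcrop.png

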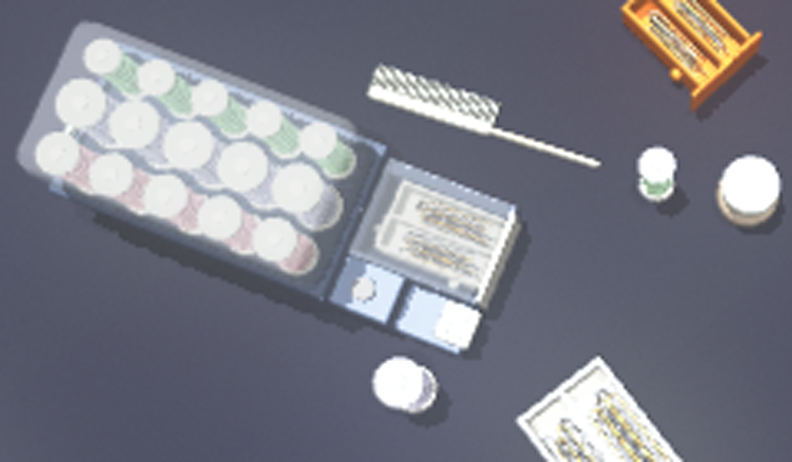

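View pics/sidecrop.png

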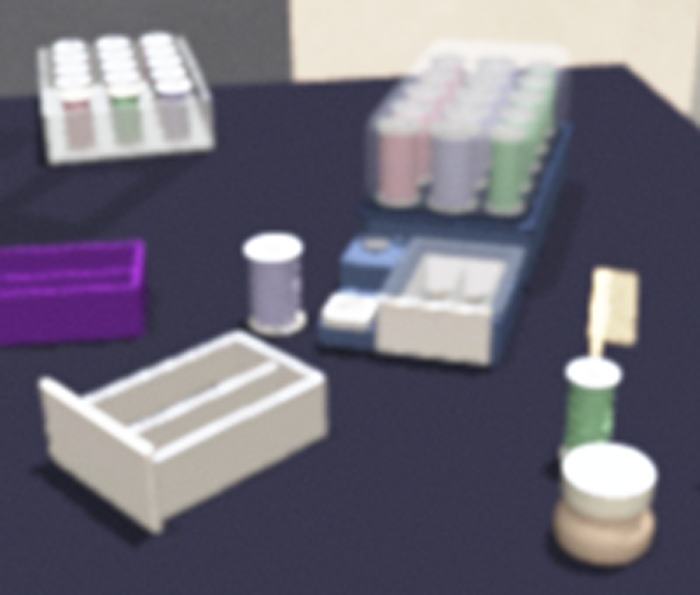

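```bash
cat > h.py <<'E'
import numpy as np,cv2
def load(n): return dict(np.load(f"pics/{n}.npz"))
def ray(d,uv,z):
    uv=np.atleast_2d(np.asarray(uv,float)); K=d["K"];T=d["cam_to_world"]
    r=np.c_[(uv[:,0]-K[0,2])/K[0,0],(uv[:,1]-K[1,2])/K[1,1],np.ones(len(uv))]@T[:3,:3].T
    o=T[:3,3]; return o+r*((z-o[2])/r[:,2])[:,None]
def cloud(d):
    K=d["K"];T=d["cam_to_world"];Z=d["range_z"];v,u=np.indices(Z.shape)
    p=np.stack([(u-K[0,2])/K[0,0]*Z,(v-K[1,2])/K[1,1]*Z,Z],-1)
    return p@T[:3,:3].T+T[:3,3]
def proj(d,P):
    K=d["K"];T=d["cam_to_world"];p=(np.atleast_2d(P)-T[:3,3])@T[:3,:3];p=p@K.T
    return p[:,:2]/p[:,2:]
E
python3 - <<'E'
from h import *
d=load("top0");c=d["color"];P=cloud(d)
np.set_printoptions(precision=1,suppress=True,linewidth=200)
print(P[::50,200,2],P[183,190:206,2],P[183,190:206,:2].tolist()[8])
m=(c.min(2)>215).astype(np.uint8); 
n,l,s,ce=cv2.connectedComponentsWithStats(m[85:225,60:300])
for i in range(1,n):
    if s[i,4]>20: print(i,s[i],ce[i]+[60,85])
# table mask height bands
for z0,z1,name in((12,24,'step'),(25,35,'btn'),(36,50,'bay')):
    mm=((P[...,2]>z0)&(P[...,2]<z1)).astype(np.uint8)*255
    cv2.imwrite(f"pics/band_{name}.png",cv2.resize(mm[85:225,60:300],None,fx=3,fy=3,interpolation=0))
hsv=cv2.cvtColor(c,cv2.COLOR_BGR2HSV)
print(hsv[183,185:212].tolist())
E
```

```text
[-642.    -0.3    0.4   39.9   -0.7   -0.2    0.     6.9] [17.8 17.  21.4 32.  28.3 29.2 28.5 28.3 27.4 27.8 30.3 28.9 30.4 31.6 25.6  0. ] [533.3572371676746, 99.83090367800278]
2 [26 12 11 10 90] [ 90.7 101.5]
4 [ 32  18  21  27 291] [102.2 117.3]
9 [ 11  24  21  29 315] [ 81.  122.5]
10 [ 53  24  16  12 106] [122.4 114.7]
12 [112  26  69  24 191] [197.6 119.9]
18 [ 67  31  18  11 103] [138.5 121.1]
23 [ 45  37  20  15 189] [116.1 128.9]
24 [ 83  37  19  11 108] [155.  127.4]
26 [ 61  43  20  15 189] [132.6 135.3]
27 [194  45  11  10  91] [258.7 134.7]
28 [ 27  46  13  14 138] [ 93.  137.6]
29 [218  48  18  16 230] [287.  140.5]
30 [ 76  50  22  16 197] [148.8 142. ]
32 [ 40  53  17  13 149] [109.2 144.1]
34 [114  55  42  36 346] [194.5 158.1]
38 [ 58  59  15  14 142] [125.7 150.5]
49 [ 73  66  17  13 146] [142.3 157. ]
55 [106  81  16  16 140] [173.5 173.1]
57 [121  88  24  18 265] [192.8 181.5]
58 [113 109  15  15 174] [180.5 200.5]
59 [157 108  49  32 580] [238.1 211.1]
[[105, 29, 250], [104, 28, 250], [105, 27, 250], [105, 27, 250], [106, 27, 251], [106, 26, 251], [106, 24, 251], [105, 10, 253], [0, 0, 255], [0, 0, 255], [90, 1, 255], [90, 1, 251], [90, 1, 255], [120, 1, 255], [90, 1, 255], [90, 1, 255], [90, 1, 255], [0, 0, 255], [120, 1, 255], [30, 4, 187], [112, 30, 92], [114, 39, 99], [114, 39, 104], [114, 43, 118], [113, 45, 118], [114, 44, 117], [115, 41, 117]]
```

```bash
python3 - <<'E'
import cv2,numpy as np
cv2.imwrite("pics/bands.png",np.vstack([np.hstack([cv2.imread(f"pics/band_{n}.png")[::1,:540] for n in('step',)]),cv2.imread("pics/band_btn.png")[:,:540]])[:,:])
cv2.imwrite("pics/bands2.png",cv2.imread("pics/band_bay.png"))
d=np.load("pics/top0.npz")["color"]
cv2.imwrite("pics/fine.png",cv2.resize(d[128:198,150:225],None,fx=8,fy=8,interpolation=0))
E
```

```text
(no output)
```

View pics/fine.png

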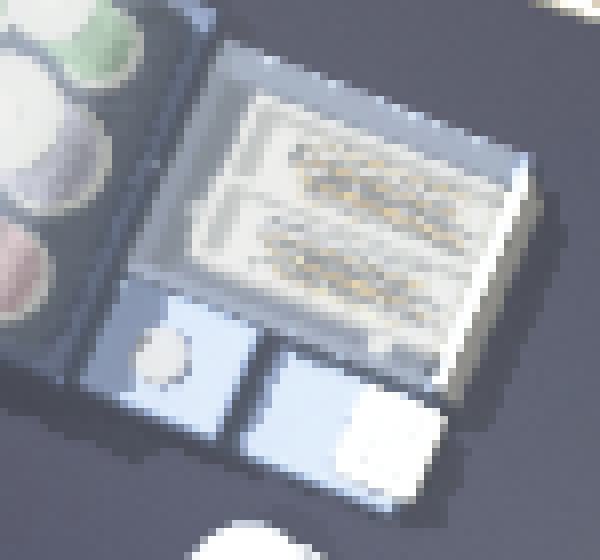

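```bash
python3 - <<'E'
from h import *
np.set_printoptions(precision=1,suppress=True,linewidth=200)
d=load("top0");c=d["color"]
hsv=cv2.cvtColor(c,cv2.COLOR_BGR2HSV)
m=np.zeros(c.shape[:2],np.uint8); m[172:194,188:210]=((hsv[...,1]<12)&(hsv[...,2]>235))[172:194,188:210]
n,l,s,ce=cv2.connectedComponentsWithStats(m);i=1+s[1:,4].argmax();print(s[i],ce[i])
ys,xs=np.nonzero(l==i)
W=ray(d,np.c_[xs,ys],30)
r=cv2.minAreaRect(W[:,:2].astype(np.float32));print("button",W.mean(0),r)
b=r
# edges by line: bay y=-42 edge and panel
def line(p,q,z):
    w=ray(d,[(150+p[0]/8,128+p[1]/8),(150+q[0]/8,128+q[1]/8)],z);v=w[1]-w[0];return w,np.degrees(np.arctan2(v[1],v[0])),np.linalg.norm(v)
print("bay far edge", line((222,38),(522,155),40))
print("panel outer top", line((530,170),(460,385),44))
print("near bottom edge", line((85,385),(390,512),18))
# panel strip
m=np.zeros(c.shape[:2],np.uint8); m[146:178,203:218]=(c.min(2)>235)[146:178,203:218]
n,l,s,ce=cv2.connectedComponentsWithStats(m);i=1+s[1:,4].argmax();ys,xs=np.nonzero(l==i)
W=ray(d,np.c_[xs,ys],44);print("panel",len(xs),W.mean(0),cv2.minAreaRect(W[:,:2].astype(np.float32)),cv2.fitLine(W[:,:2].astype(np.float32),cv2.DIST_HUBER,0,.01,.01).ravel())
# side view: panel & button
d2=load("side0");c2=d2["color"]
cv2.imwrite("pics/sfine.png",cv2.resize(c2[155:205,245:315],None,fx=10,fy=10,interpolation=0))
E
```

```text
[192 176  13  14 126] [197.9 182.8]
button [533.6  99.6  30. ] ((533.6487426757812, 99.70668029785156), (29.178680419921875, 31.065181732177734), 67.76859283447266)
bay far edge (array([[669.8, 151.7,  40. ],
       [626.7,  50.9,  40. ]]), np.float64(-113.15892996196571), np.float64(109.70801575800932))
panel outer top (array([[620.5,  47.8,  44. ],
       [548.6,  71.8,  44. ]]), np.float64(161.5304509695021), np.float64(75.80225887706597))
near bottom edge (array([[556.3, 203.4,  18. ],
       [510.1,  99.5,  18. ]]), np.float64(-113.97523738136431), np.float64(113.65905388621294))
panel 53 [585.6  66.   44. ] ((586.4331665039062, 65.781982421875), (5.279055118560791, 75.59396362304688), 66.42236328125) [  0.9  -0.4 585.9  65.9]
```

View pics/sfine.png

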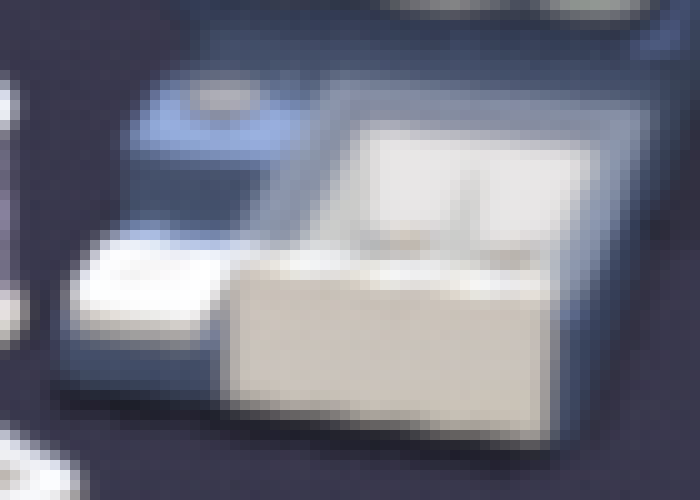

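```bash
cat >> h.py <<'E'
TH=np.radians(67.);EX=np.array([np.cos(TH),np.sin(TH)]);EY=np.array([-EX[1],EX[0]]);O=np.array([589.1,66.4])
def s2w(x,y): return O+x*EX+y*EY
def w2s(p): p=np.asarray(p)[:2]-O; return np.array([p@EX,p@EY])
def delta(target,yaw_deg):
    from rig import manip
    from scipy.spatial.transform import Rotation as R
    o=manip.get_obs();M=R.from_quat(o["eef_rot"]).as_matrix()
    dl=M.T@(np.asarray(target)-o["ee_pos"]); cur=np.degrees(np.arctan2(M[1,1],M[0,1]))
    print("travel mm",np.round(dl,1),"twist",round(-((yaw_deg-cur+180)%360-180),2),"pos",np.round(o["ee_pos"],1),"yaw",round(cur,2),"F",np.round(o["wrist_force"],2),"op",round(o["opening"],3),"t",round(o["clock"],2), "M3",np.round(M[:,2],3))
E
python3 - <<'E'
from h import *
np.set_printoptions(precision=1,suppress=True)
d=load("top0");d2=load("side0")
for n,uv,z in(("large",(180.5,200.5),60),("small",(258.7,134.7),60),("jar",(287,140.5),45)):
    w=ray(d,uv,z)[0];print(n,w,"set",w2s(w))
for uv in((240,134),(211,124),(173,108),(172,114)): print("comb",w2s(ray(d,uv,5)[0]))
# big tray corner nearest
print("bigtray",[w2s(ray(d,uv,34)[0]) for uv in((240,195),(218,211),(275,233))])
# side check
P=[np.r_[s2w(-4,42),44],np.r_[s2w(-4,-36),44],np.r_[s2w(-4,42),4],np.r_[s2w(-4,-36),4],np.r_[s2w(-6,80),30],np.r_[s2w(-6,48),30]]
print((proj(d2,np.array(P))-[245,155])*10)
A=np.array([10,66.]);B=np.array([-56,4.8]);m=(A+B)/2;w=s2w(*m)
print("mid",w);delta([w[0],w[1],120],67+42.8)
E
```

```text
large [484.1 140.   60. ] set [ 26.7 125.4]
small [652.5 -66.1  60. ] set [ -97.2 -110.2]
jar [ 638.8 -141.1   45. ] set [-171.6 -126.8]
comb [ -42.4 -107.7]
comb [  44.1 -104.8]
comb [ 162.  -108.7]
comb [157.8 -91.5]
bigtray [array([-108.6,   53.5]), array([-70.4, 114.3]), array([-230.8,  112.6])]
[[220.1 247.1]
 [547.6 282.4]
 [220.8 395.5]
 [540.6 433.5]
 [ 65.2 286.4]
 [193.8 300.8]]
mid [547.5  59.1]
travel mm [-464.2 -278.    81.3] twist -46.2 pos [255.4 514.5 200.9] yaw 63.6 F [0.4 0.9 0.3] op 0.995 t 0.15 M3 [-0. -0. -1.]
```

```bash
python3 -m jog '[{"travel":[-0.02,-0.012,0],"twist":-3},{"travel":[-0.05,-0.03,0],"twist":-6},{"travel":[-0.08,-0.048,0],"twist":-9},{"travel":[-0.11,-0.066,0],"twist":-12},{"travel":[-0.14,-0.084,0],"twist":-15},{"travel":[-0.17,-0.102,0],"twist":-18},{"travel":[-0.2,-0.12,0],"twist":-21},{"travel":[-0.23,-0.138,0],"twist":-24},{"travel":[-0.26,-0.156,0],"twist":-27},{"travel":[-0.29,-0.174,0],"twist":-30},{"travel":[-0.32,-0.192,0],"twist":-33},{"travel":[-0.35,-0.21,0],"twist":-36},{"travel":[-0.38,-0.228,0],"twist":-39},{"travel":[-0.41,-0.246,0],"twist":-42},{"travel":[-0.44,-0.264,0],"twist":-44},{"travel":[-0.455,-0.273,0.02],"twist":-46.2},{"travel":[-0.464,-0.278,0.04],"twist":-46.2},{"travel":[-0.464,-0.278,0.06],"twist":-46.2},{"travel":[-0.464,-0.278,0.08],"twist":-46.2},{"travel":[-0.464,-0.278,0.08],"twist":-46.2}]' 0.78
python3 - <<'E'
from h import *
from rig import manip
import time
delta([547.5,59.1,70],109.8)
for n in("side","wrist"):
    d=manip.get_image(n);np.savez(f"pics/{n}1.npz",**d)
    cv2.imwrite(f"pics/{n}1.png",cv2.resize(d["color"][60:230,180:380],None,fx=3.5,fy=3.5) if n=="side" else d["color"])
E
```

```text
clock: 1.82
ee_pos: [544.2, 59.1, 117.5]
eef_rot: [-0.171, 0.985, 0.001, -0.004]
wrist_force: [-1.2, -0.2, -1.2]
opening: 0.894
travel mm [-3.5 -1.2 47.5] twist -0.06 pos [544.2  59.1 117.5] yaw 109.74 F [-1.21 -0.19 -1.19] op 0.894 t 1.82 M3 [-0.009 -0.    -1.   ]
```

View pics/side1.png

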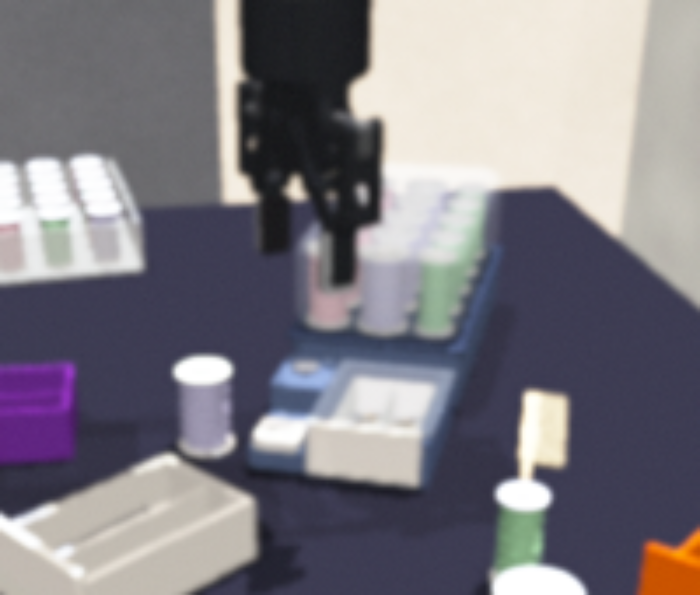

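View pics/wrist1.png

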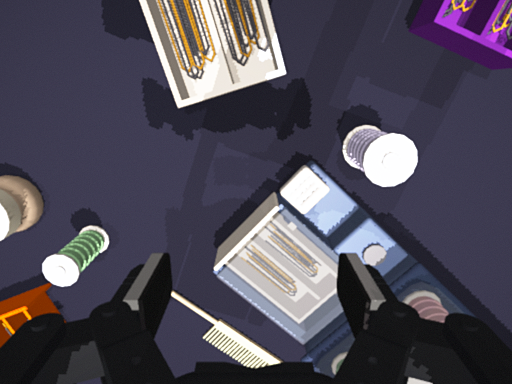

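```bash
python3 - <<'E'
from h import *
np.set_printoptions(precision=1,suppress=True)
d=load("wrist1");c=d["color"]
m=np.zeros(c.shape[:2],np.uint8);m[160:218,275:335]=(c.min(2)>200)[160:218,275:335]
n,l,s,ce=cv2.connectedComponentsWithStats(m);i=1+s[1:,4].argmax();ys,xs=np.nonzero(l==i)
W=ray(d,np.c_[xs,ys],30);print(W.mean(0),cv2.minAreaRect(W[:,:2].astype(np.float32)),w2s(W.mean(0)))
print([w2s(p) for p in ray(d,[(282,198),(216,268)],44)])
E
```

```text
[533.1  99.2  30. ] ((533.430419921875, 99.15837097167969), (29.9150333404541, 31.38490867614746), 66.78060150146484) [ 8.3 64.3]
[array([-5.2, 49.5]), array([ -2.6, -33.3])]
```

```bash
python3 -m jog '[{"travel":[0,0,0.01]},{"travel":[0,0,0.03]},{"travel":[0,0,0.05]},{"travel":[0,0,0.065]},{"travel":[0,0,0.07]},{"travel":[0,0,0.07]},{"travel":[0,0,0.07]},{"travel":[0,0,0.07]}]'
python3 - <<'E'
from h import *
from rig import manip
delta([547.5,59.1,32],109.8)
E
```

```text
travel mm [-0.6 -0.8 89. ] twist -0.01 pos [546.9  59.6 121. ] yaw 109.79 F [-0.14 -0.68  0.95] op 0.89 t 1.92 M3 [-0.003 -0.    -1.   ]schema error: expected keys travel, twist
```

```bash
python3 -m jog '[{"travel":[0,0,0.01],"twist":0},{"travel":[0,0,0.03],"twist":0},{"travel":[0,0,0.05],"twist":0},{"travel":[0,0,0.065],"twist":0},{"travel":[0,0,0.075],"twist":0},{"travel":[0,0,0.075],"twist":0},{"travel":[0,0,0.075],"twist":0},{"travel":[0,0,0.075],"twist":0}]'
python3 - <<'E'
from h import *
from rig import manip
delta([547.5,59.1,32],109.8)
for n in("side","wrist"):
    d=manip.get_image(n);np.savez(f"pics/{n}2.npz",**d)
    cv2.imwrite(f"pics/{n}2.png",cv2.resize(d["color"][90:220,210:340],None,fx=4.5,fy=4.5) if n=="side" else d["color"])
E
```

```text
clock: 2.58
ee_pos: [548.8, 59.9, 47.7]
eef_rot: [-0.172, 0.985, -0.0, 0.001]
wrist_force: [-0.7, 0.6, -0.3]
opening: 0.892
travel mm [ 1.5 -0.3 15.7] twist 0.01 pos [548.8  59.9  47.7] yaw 109.81 F [-0.71  0.58 -0.35] op 0.892 t 2.58 M3 [ 0.002  0.    -1.   ]
```

View pics/side2.png

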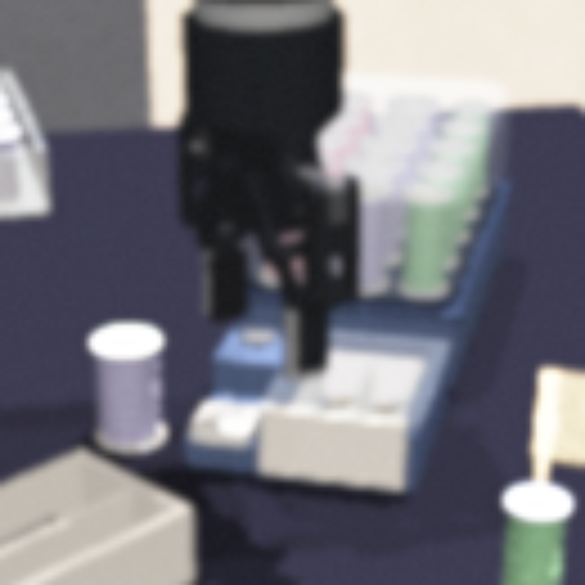

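View pics/wrist2.png

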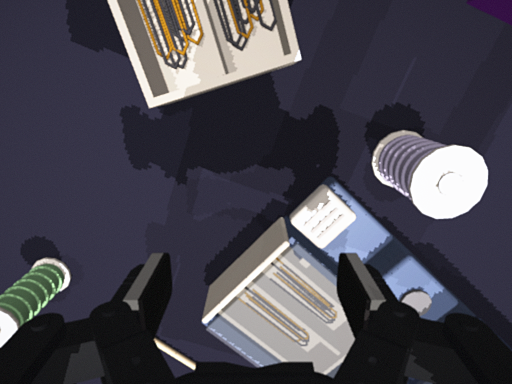

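```bash
python3 - <<'E'
from h import *
from rig import manip
np.set_printoptions(precision=1,suppress=True)
d=load("side2");o=manip.get_obs();c=o["ee_pos"];y=np.array([np.cos(np.radians(109.8)),np.sin(np.radians(109.8))])
for z in(0,8,10,13):
  for sg in(1,-1):
    p=np.r_[c[:2]+sg*45*y,c[2]+z];print(z,sg,w2s(p),(proj(d,p)[0]-[210,90])*4.5)
E
```

```text
0 1 [11.2 65.1] [221.9 380.5]
0 -1 [-54.8   3.9] [306.  449.4]
8 1 [11.2 65.1] [221.6 367. ]
8 -1 [-54.8   3.9] [306.2 434.9]
10 1 [11.2 65.1] [221.6 363.5]
10 -1 [-54.8   3.9] [306.2 431.3]
13 1 [11.2 65.1] [221.5 358.4]
13 -1 [-54.8   3.9] [306.3 425.8]
```

```bash
python3 - <<'E'
from h import *
np.set_printoptions(precision=0,suppress=True,linewidth=200)
for n,pts in(("side2",[(210+310/4.5,90+360/4.5),(210+225/4.5,90+305/4.5)]),("side1",[(180+340/3.5,60+275/3.5),(180+272/3.5,60+240/3.5)])):
  d=load(n);P=cloud(d)
  for u,v in pts:
    u=int(u);v=int(v)
    print(n,u,v);[print(v+k,P[v+k,u-2:u+3,:].round().astype(int).tolist()) for k in(-4,-2,0,1,2,3,4)]
E
```

```text
side2 278 170
166 [[558, 12, 108], [559, 7, 110], [562, 10, 109], [564, 11, 108], [567, 11, 108]]
168 [[558, 10, 104], [560, 10, 105], [562, 9, 105], [565, 11, 103], [567, 14, 102]]
170 [[558, 9, 100], [560, 10, 100], [562, 11, 99], [565, 11, 99], [567, 11, 99]]
171 [[558, 10, 97], [560, 9, 98], [562, 8, 98], [564, 10, 97], [567, 13, 95]]
172 [[558, 9, 96], [560, 9, 95], [562, 10, 95], [564, 10, 95], [567, 12, 94]]
173 [[559, 15, 90], [562, 18, 89], [564, 17, 89], [566, 17, 89], [568, 19, 88]]
174 [[559, 16, 88], [561, 15, 88], [564, 19, 86], [584, 116, 39], [587, 115, 39]]
side2 260 157
153 [[531, 95, 106], [532, 92, 108], [535, 95, 106], [538, 96, 106], [540, 95, 106]]
155 [[530, 93, 102], [533, 94, 102], [535, 95, 101], [538, 96, 101], [540, 97, 100]]
157 [[530, 91, 98], [532, 93, 97], [535, 97, 96], [537, 96, 96], [540, 99, 94]]
158 [[530, 92, 95], [533, 94, 94], [535, 94, 94], [537, 96, 93], [540, 95, 93]]
159 [[530, 93, 92], [532, 92, 93], [535, 95, 91], [537, 94, 91], [540, 95, 91]]
160 [[530, 94, 89], [533, 95, 89], [535, 95, 89], [537, 94, 89], [540, 97, 88]]
161 [[530, 92, 
[... 567 characters left out ...]
, 164]]
142 [[555, 8, 163], [559, 17, 160], [561, 18, 159], [563, 18, 159], [565, 20, 158]]
side1 257 128
124 [[525, 94, 176], [527, 93, 176], [529, 93, 176], [532, 94, 175], [534, 95, 175]]
126 [[524, 92, 172], [527, 93, 172], [529, 95, 171], [531, 93, 171], [534, 93, 171]]
128 [[524, 90, 168], [527, 92, 167], [529, 92, 167], [531, 92, 167], [534, 96, 166]]
129 [[524, 93, 165], [527, 92, 165], [529, 94, 164], [531, 93, 165], [534, 98, 163]]
130 [[524, 92, 163], [526, 91, 163], [529, 94, 162], [531, 93, 162], [534, 94, 162]]
131 [[524, 92, 161], [526, 91, 161], [529, 93, 160], [532, 96, 159], [534, 96, 159]]
132 [[524, 91, 159], [526, 90, 159], [529, 92, 158], [531, 94, 157], [534, 95, 157]]
```

```bash
python3 -m jog '[{"travel":[0.001,0,0.006],"twist":0},{"travel":[0.001,0,0.012],"twist":0},{"travel":[0.001,0,0.018],"twist":0},{"travel":[0.001,0,0.02],"twist":0},{"travel":[0.001,0,0.02],"twist":0},{"travel":[0.001,0,0.02],"twist":0}]'
python3 - <<'E'
from h import *
from rig import manip
delta([547.5,59.1,20],109.8)
d=manip.get_image("side");np.savez("pics/side3.npz",**d)
cv2.imwrite("pics/side3.png",cv2.resize(d["color"][90:220,210:340],None,fx=4.5,fy=4.5))
E
```

```text
clock: 3.18
ee_pos: [546.5, 59.3, 26.2]
eef_rot: [-0.172, 0.985, 0.0, -0.0]
wrist_force: [0.1, -0.1, 0.5]
opening: 0.891
travel mm [-0.9 -0.6  6.2] twist -0.0 pos [546.5  59.3  26.2] yaw 109.8 F [ 0.14 -0.06  0.49] op 0.891 t 3.18 M3 [-0.001 -0.    -1.   ]
```

View pics/side3.png

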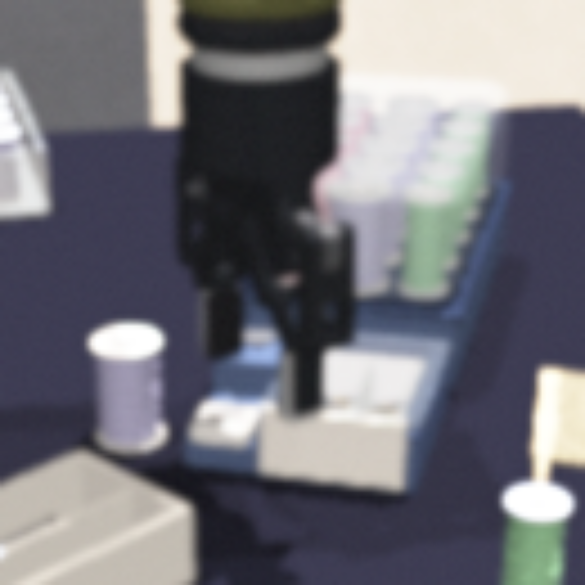

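```bash
python3 -m jog '[{"travel":[0,0,0.003],"twist":0},{"travel":[0,0,0.006],"twist":0},{"travel":[0,0,0.008],"twist":0},{"travel":[0,0,0.01],"twist":0},{"travel":[0,0,0.01],"twist":0},{"travel":[0,0,0.01],"twist":0}]'
python3 - <<'E'
from h import *
from rig import manip
delta([547.5,59.1,20],109.8)
d=manip.get_image("side");np.savez("pics/side4.npz",**d)
cv2.imwrite("pics/side4.png",cv2.resize(d["color"][90:220,210:340],None,fx=4.5,fy=4.5))
d=manip.get_image("top");np.savez("pics/top4.npz",**d)
cv2.imwrite("pics/top4.png",cv2.resize(d["color"][100:240,130:290],None,fx=4,fy=4))
E
```

```text
clock: 3.73
ee_pos: [546.6, 59.4, 16.4]
eef_rot: [-0.172, 0.985, 0.0, -0.0]
wrist_force: [0.3, -0.2, -0.3]
opening: 0.891
travel mm [-0.8 -0.5 -3.6] twist -0.0 pos [546.6  59.4  16.4] yaw 109.8 F [ 0.32 -0.19 -0.3 ] op 0.891 t 3.73 M3 [-0. -0. -1.]
```

View pics/side4.png

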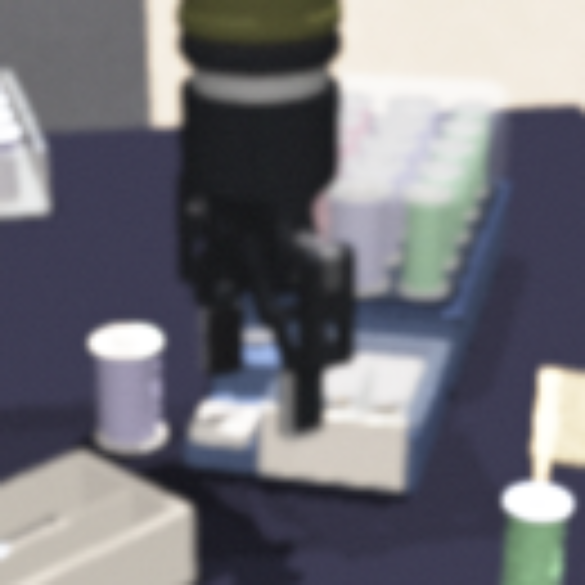

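View pics/top4.png

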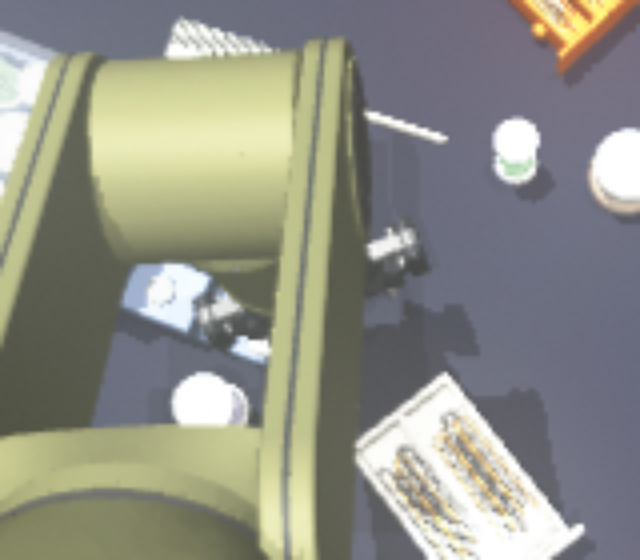

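```bash
python3 -m jog '[{"travel":[0,0,0.004],"twist":0},{"travel":[0,0,0.008],"twist":0},{"travel":[0,0,0.012],"twist":0},{"travel":[0,0,0.016],"twist":0},{"travel":[0,0,0.018],"twist":0},{"travel":[0,0,0.018],"twist":0},{"travel":[0,0,0.018],"twist":0}]'
python3 - <<'E'
from h import *
from rig import manip
delta([547.5,59.1,-8],109.8)
d=manip.get_image("side");np.savez("pics/side5.npz",**d)
cv2.imwrite("pics/side5.png",cv2.resize(d["color"][110:220,230:340],None,fx=5.4,fy=5.4))
P=cloud(d)
for u in(257,259,276,278):
    col=P[:,u]; m=(np.hypot(col[:,0]-547,col[:,1]-55)<75)&(col[:,2]>46)
    print(u,np.nonzero(m)[0].max(),col[m][-1].round())
E
```

```text
clock: 4.42
ee_pos: [546.6, 59.3, -1.7]
eef_rot: [-0.172, 0.985, 0.0, -0.0]
wrist_force: [0.0, -0.2, -0.3]
opening: 0.892
travel mm [-0.8 -0.5  6.3] twist 0.0 pos [546.6  59.3  -1.7] yaw 109.8 F [ 0.04 -0.17 -0.3 ] op 0.892 t 4.42 M3 [-0.001 -0.    -1.   ]
257 177 [527.  91.  47.]
259 176 [532.  93.  48.]
276 192 [558.   9.  47.]
278 191 [563.  10.  49.]
```

View pics/side5.png

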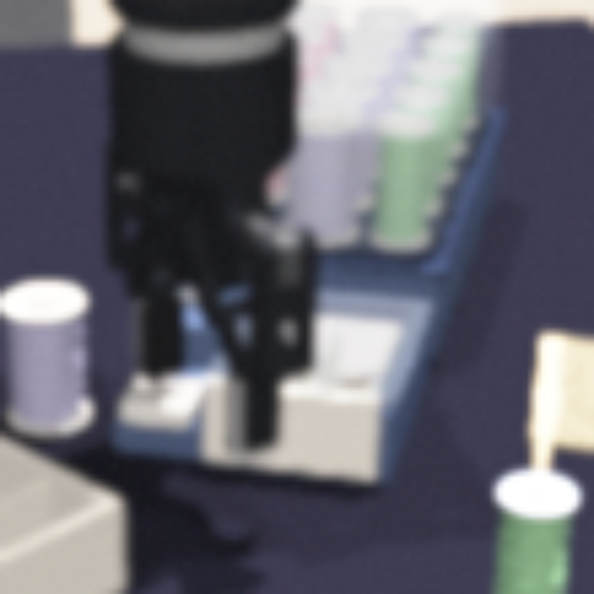

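```bash
python3 -m jog '[{"travel":[0,0,0.003],"twist":0},{"travel":[0,0,0.005],"twist":0},{"travel":[0,0,0.007],"twist":0},{"travel":[0,0,0.008],"twist":0},{"travel":[0,0,0.008],"twist":0}]'; python3 -m jog '[{"travel":[0,0,0.001],"twist":0},{"travel":[0,0,0.002],"twist":0},{"travel":[0,0,0.002],"twist":0}]'
```

```text
clock: 4.88
ee_pos: [546.6, 59.4, -9.5]
eef_rot: [-0.172, 0.985, 0.0, -0.0]
wrist_force: [0.7, -0.5, 1.5]
opening: 0.887
clock: 5.13
ee_pos: [546.7, 59.3, -11.3]
eef_rot: [-0.172, 0.985, -0.0, -0.0]
wrist_force: [-0.8, -0.1, 2.8]
opening: 0.889
```

```bash
python3 -m jog '[{"travel":[0,0,0.001],"twist":0},{"travel":[0,0,0.002],"twist":0},{"travel":[0,0,0.003],"twist":0},{"travel":[0,0,0.003],"twist":0}]'; python3 - <<'E'
from h import *
from rig import manip
d=manip.get_image("side")
cv2.imwrite("pics/side6.png",cv2.resize(d["color"][110:220,230:340],None,fx=5.4,fy=5.4))
E
```

```text
clock: 5.47
ee_pos: [546.7, 59.4, -14.4]
eef_rot: [-0.172, 0.985, 0.0, -0.0]
wrist_force: [-0.7, -0.1, 4.2]
opening: 0.892
```

View pics/side6.png

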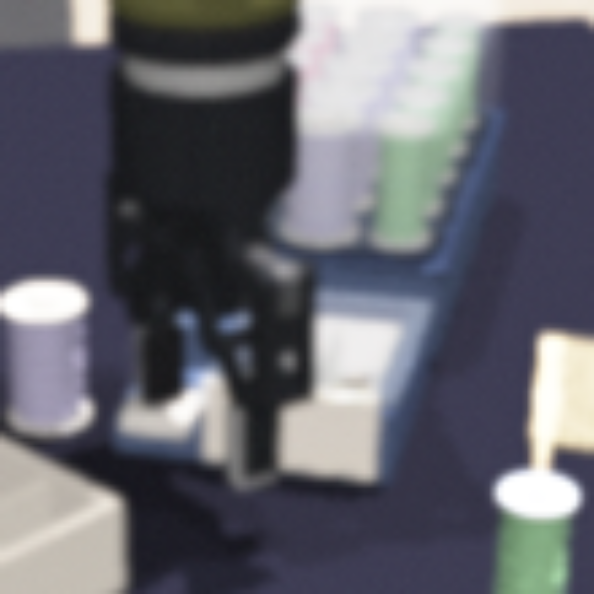

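```bash
python3 -m jog '[{"travel":[0,0,0.001],"twist":0},{"travel":[0,0,0.002],"twist":0},{"travel":[0,0,0.0025],"twist":0},{"travel":[0,0,0.0025],"twist":0},{"travel":[0,0,0.0025],"twist":0},{"travel":[0,0,0.0025],"twist":0}]'; python3 - <<'E'
from h import *
from rig import manip
d=manip.get_image("side")
cv2.imwrite("pics/side7.png",cv2.resize(d["color"][110:220,230:340],None,fx=5.4,fy=5.4))
E
```

```text
clock: 6.02
ee_pos: [546.7, 59.3, -16.9]
eef_rot: [-0.172, 0.985, -0.0, -0.0]
wrist_force: [-2.8, -0.6, 4.6]
opening: 0.889
```

View pics/side7.png

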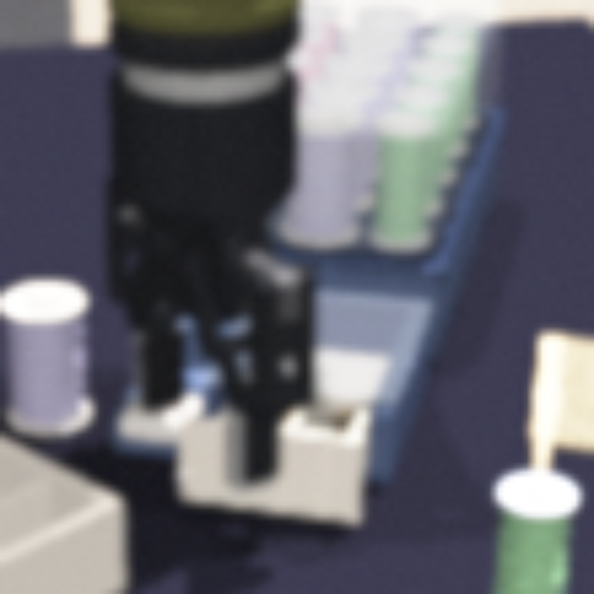

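```bash
python3 -m jog '[{"travel":[0,0,0],"twist":0},{"travel":[0,0,-0.003],"twist":0},{"travel":[0,0,-0.006],"twist":0},{"travel":[0,0,-0.009],"twist":0},{"travel":[0,0,-0.012],"twist":0},{"travel":[0,0,-0.012],"twist":0},{"travel":[0,0,-0.012],"twist":0}]'; python3 - <<'E'
from h import *
from rig import manip
d=manip.get_image("side")
cv2.imwrite("pics/side8.png",cv2.resize(d["color"][110:220,230:340],None,fx=5.4,fy=5.4))
E
```

```text
clock: 6.65
ee_pos: [547.2, 59.4, -4.7]
eef_rot: [-0.172, 0.985, -0.0, 0.0]
wrist_force: [-0.5, -0.2, 0.1]
opening: 0.89
```

View pics/side8.png

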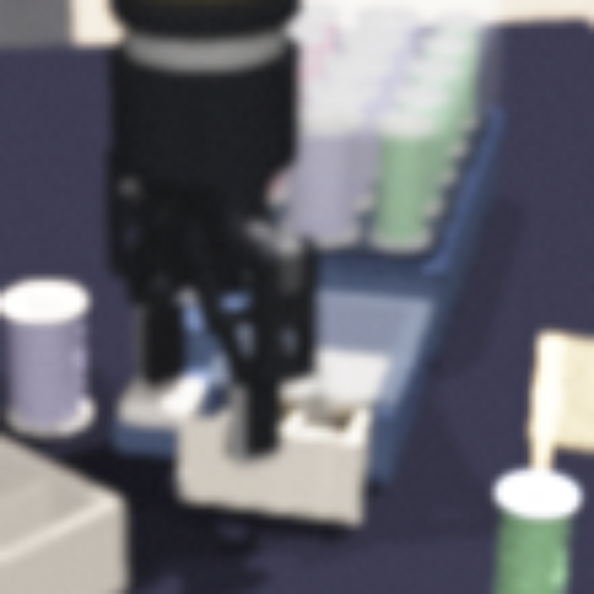

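The button is up and the tray is unmoved. I'll ease off the panel, then rise.

```bash
python3 -m jog '[{"travel":[0.002,-0.002,0],"twist":0},{"travel":[0.004,-0.004,0],"twist":0},{"travel":[0.004,-0.004,-0.005],"twist":0},{"travel":[0.004,-0.004,-0.015],"twist":0},{"travel":[0.004,-0.004,-0.035],"twist":0},{"travel":[0.004,-0.004,-0.065],"twist":0},{"travel":[0.004,-0.004,-0.1],"twist":0},{"travel":[0.004,-0.004,-0.135],"twist":0},{"travel":[0.004,-0.004,-0.16],"twist":0},{"travel":[0.03,-0.004,-0.18],"twist":0},{"travel":[0.06,-0.004,-0.2],"twist":0},{"travel":[0.09,-0.004,-0.2],"twist":0},{"travel":[0.12,-0.004,-0.2],"twist":0},{"travel":[0.14,-0.004,-0.2],"twist":0},{"travel":[0.14,-0.004,-0.2],"twist":0},{"travel":[0.14,-0.004,-0.2],"twist":0},{"travel":[0.14,-0.004,-0.2],"twist":0}]'; python3 - <<'E'
from h import *
from rig import manip
d=manip.get_image("side");np.savez("pics/side9.npz",**d)
cv2.imwrite("pics/side9.png",cv2.resize(d["color"][100:220,230:340],None,fx=4.5,fy=4.5))
d=manip.get_image("top");np.savez("pics/top9.npz",**d)
cv2.imwrite("pics/top9.png",cv2.resize(d["color"][85:285,60:300],None,fx=2.9,fy=2.9))
print(manip.get_obs()["ee_pos"],manip.get_obs()["wrist_force"])
E
```

```text
clock: 8.12
ee_pos: [417.5, 8.2, 196.1]
eef_rot: [-0.172, 0.985, -0.0, 0.001]
wrist_force: [-1.1, 0.0, 0.1]
opening: 0.891
[417.80824578   8.29843296 195.59304681] [ 0.51257225 -0.03766873  0.49594879]
```

View pics/side9.png

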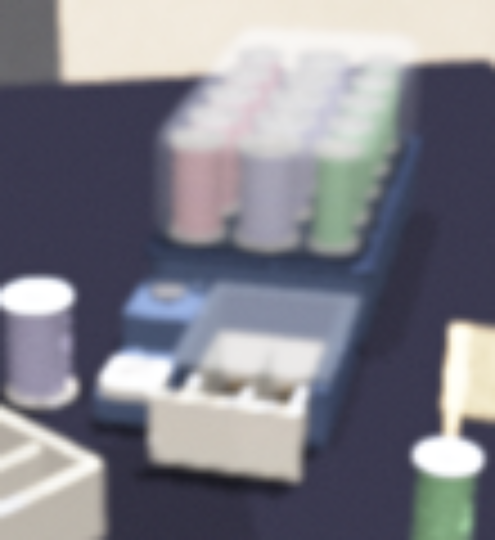

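View pics/top9.png

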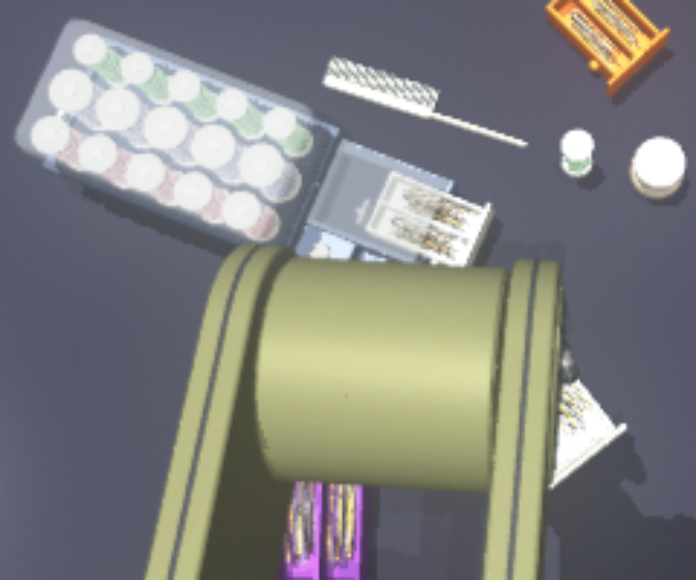

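```bash
python3 - <<'E'
from h import *
from rig import manip
d=load("top9");print("panel corner",w2s(ray(d,(60+492/2.9,85+210/2.9),44)[0]))
d=load("side9");print([w2s(ray(d,(230+u/4.5,100+v/4.5),z)[0]) for u,v,z in((150,393,44),(304,400,44),(150,460,4),(302,478,4))])
print(manip.get_obs()["clock"]);print(manip.sign_off())
E
```

```text
panel corner [-46.46845679 -28.70994632]
[array([-43.74214447,  40.42887488]), array([-32.78117378, -35.97481104]), array([-42.14628312,  41.23385275]), array([-41.18091018, -37.98509239])]
8.2167
the job is handed in; nothing more can be done
None
```

The tray is out by about 38 mm and resting in its slot, and the job is handed in at 8.2 s of the 32 s allowed.

- **What I did:** I opened the fingers to about 76 mm. One finger pressed the eject button while the other stood about 39 mm in front of the panel and stopped the tray. I kept the button down until the tray was at rest, then let it come up, backed off the panel a few millimetres and took the hand away.
- **Last checks:** The panel's outer face measures about 42 mm in front of the mouth, so well over a third of the 100 mm tray is still in the slot. The button looks up and the tray did not move when the hand left. The forces I read stayed under about 6 N.
- **Surroundings:** The rollers, jar and comb look unmoved in the pictures; I did not measure them again.
- **Readings that disagreed:**
  - The fingertips were about 38 mm above the reported TCP, more than the stated 13 mm at most, so I found the button by contact force.
  - The panel-position readings spread from 33 to 46 mm. The 33 mm one is the outlier, probably a corner I picked badly; all of them are still within the limits asked for.

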